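# Lay a tall bottle down and seat it in the label reader

### The arm

A 6-joint arm with a two-finger parallel gripper is mounted at the origin on a cart in front of the work surface, level with it; the furniture and walls round the work are solid. World frame = base frame: x ahead of the robot, y to its left, z up, the work surface at z = 0. Lengths are in m, angles in rad, forces in N, time in s.
With the tool pointing down it reaches from about 0.35 to 0.925 m from the base axis. Payload 6.4 kg.
Tool frame: the origin (TCP) lies on the mounting face of the last link; the fingertips stand 173 mm ahead of it and the grasp point (between the pads) lies 155 mm ahead of it; z points along the fingers, y is the line along which they close (so a half turn about z gives the same grasp; the last joint's range is limited). The gripper opens to 85 mm and grips with 20 to 120 N. Pads are 22 mm wide; open, the fingers measure 114 mm over their backs; the gripper's body (76 mm by 85 mm) begins 54 mm behind the grasp point. The pads swing forward as they close: fully open they stand 13 mm farther back than shut.
Start: joints at [1.091, 0.245, 1.558, -0, 1.339, -0.174], TCP at [0.196, 0.62, 0.405] pointing down, gripper open.
Joint ranges: [-3.13, 3.13], [-1.02, 2.26], [0.13, 2.54], [-0.95, 4.09], [0.21, 2.88], [-2.74, 2.74]. Speed limits (rad/s): [2.57, 2.57, 3.14, 3.14, 3.14, 3.14].

### API

Orientations are given as a unit quaternion [w, x, y, z].
In Python, from plant import r gives the robot as it stands. The module is installed in compiled form; this text tells all that it offers.
- The arm moves only by the tool drive_tool, never from a script. Its argument "series" is a list of rows, each an object of numbers: "tx", "ty", "tz": the shift along the tool's x, y, z in shares of 800 mm (1.0 is 800 mm); "ax", "ay", "az": the turn, a rotation vector about the tool's x, y, z in parts of the range, where 1.0 means 90 degrees; "claw": the finger opening in mm, from 0 to 85.4. In form: [{"tx": .., "ty": .., "tz": .., "ax": .., "ay": .., "az": .., "claw": ..}, ...]. A call has exactly 5 rows; each row is the pose to reach, as a shift and turn from the pose commanded when the call began, along the tool's axes at that moment; what a row does not reach only later rows make up. A row lasts 1/10 s, in which the tool goes at most 50 mm and 8.59 degrees, less where a joint would pass 70% of its speed; a pose out of reach is approached as far as the arm can. A shift or turn number past 1, either way, is cut back to 1. A call with a gripper value outside its range is refused whole. The fingers move at their own pace and stop on an object; "squeeze" is the grip in N (left out, the last holds). Time passes only in rows, so rows that repeat a pose let the fingers close, or fill a call up. It gives the time, the measured TCP pose, the force, the opening and the grip force at its end, in the units of the state.
- r.get_obs(): the state, without advancing time (a new reading comes with each control period).
- r.get_image(name): name is "scene" or "side" or "wrist"; returns the picture (384x512x3 uint8, blue, green, red); there is no depth.
- r.camera_info(name): a dict with "K" (3x3 intrinsics, pixels), "k1" (the pictures are not rectified: a ray, as slopes to the right and down, at radius r is drawn at 1 + k1 r^2 times it, then the intrinsics apply), "R" (3x3) and "t" (3): a world point X has camera coordinates R X + t. Camera axes: x right, y down, z forward; pixel columns grow to the right and rows downward; lengths in m; the calibration is good to about 2 mm. A picture is of the moment at which its call begins: read the wrist's pose just before it. camera_info takes no time and is no camera call; for the wrist camera it gives the pose at the moment of the call.
- r.sign_off(): hands the job in; it is judged then, once.
Trained networks look in the newest picture that a camera, given by its name, has taken for a name from the list of things; names that differ only in an ending like _2 or _b are one class to them, and where a whole thing is asked for, a point or a joint stands for the part that bears it (a point fixed in the world has none). Each returns a list of dicts, best first, with "confidence" (0 to 1); they miss things now and then, are a little off and sometimes report something else, mostly with a low value. They report only what shows in the picture. A call takes as long as a camera call.
- r.trace(camera, name): "region" (384x512 bool, what is visible of it) and "position" ([column, row] in pixels, amid what is visible of it).
The state is a dict: "clock": time; "joint_pos": joint angles; "qd": joint speeds; "joint_efforts": joint torques, N m; "ee_pos": TCP position; "eef_rot": TCP orientation; "contact_force": force on the tool from outside, world axes, zero at the start; "wrist_torque": the same for the moment, N m; "finger_gap": finger opening in m; "finger_force": force on a finger pad.
Only numpy, scipy, OpenCV 4.12 (cv2) and the standard library are available. Lean on these libraries where they do the work, as an engineer would, in place of code of your own. Each camera call takes 0.05 s, during which the arm holds its last target. There are 200 camera calls.

### The job

Tip the tall amber bottle over onto its broad face so that it lies with its cap towards the label-reader nest; do not lift it off the deck or shove it along while it stands. Then slide it, lying, cap first between the guides until the cap meets the sprung buffer, and seat it with a firm push of about 10 N, never loading the buffer with more than 20 N; handle the bottle gently throughout. Leave it lying there, and leave the other bottle, the tip box and the pen alone.

Things in the scene. Friction and masses are not known exactly. Their poses are not given: they have to be found in the camera images.
- tall_bottle: Tall empty amber bottle, 26 x 45 x 132 mm (own x, y, z), 0.12 kg, upright 140 to 180 mm before the nest's mouth. Origin: centre of underside; z to the cap; x is normal to the broad faces and points to the nest within 0.12 rad, 6 mm off its centre line at most. Cap 20 mm wide, 8 mm off centre to -y. Balance point about 60 mm up; falls once tipped past 0.22 rad. Lying on a broad face: 26 mm high.
- bottle_cap (a point): Centre of the flat top of the tall bottle's cap (132 mm above the bottle's underside).
- nest: Fixed nest: two aluminium guides 18 mm high, 8 mm thick, on the deck, which is its floor. Origin: on the deck, middle of the open mouth; x points into the nest (the way the bottle slides), z up. The guides are 92 mm apart at the mouth, narrow to 53 mm over the first 50 mm, then run parallel to x = 166 mm. The grey reader housing, 70 mm wide and 50 mm high, closes the far end from x = 175 mm on.
- reader: Reader housing with a sprung black buffer before it; same origin and axes as the nest. Buffer pad: 44 mm wide, 4 to 22 mm above the deck. Its face is set anew each time between x = 149 and 165 mm; the setting is not measured: find it by feel. The pad gives 1 mm per 4 N (8 mm at most) and is damped.
- short_bottle: Short amber bottle, 33 x 56 x 94 mm, standing on the deck; leave it alone. Origin: centre of its underside.
- pipette_tips: Blue box of white pipette tips, 69 x 118 x 66 mm; leave it alone. Origin: centre of its underside.
- pen: Blue and white marker pen, 12 x 132 x 14 mm, lying near the front edge; leave it alone. Origin: centre of its underside.

How it is judged:
On the way, in this order (a step that is already met when the one before it is completed fails the run):
1. the tall bottle lies at rest on its broad face, cap towards the nest (angle between tall_bottle's own z axis and vertical between 1.45 and 1.69 rad and (angle between tall_bottle's own x axis and vertical below 0.15 rad or angle between tall_bottle's own x axis and vertical above 2.99 rad) and angle between the z axis of tall_bottle and the x axis of nest, either way round below 0.4 rad and x of bottle_cap in the frame of nest above -0.1 m and linear speed of tall_bottle below 0.05 m/s), for 0.1 s.
2. the lying bottle, between the guides, is pressed against the buffer with 6 to 20 N (angle between tall_bottle's own z axis and vertical between 1.45 and 1.69 rad and (angle between tall_bottle's own x axis and vertical below 0.15 rad or angle between tall_bottle's own x axis and vertical above 2.99 rad) and angle between the z axis of tall_bottle and the x axis of nest, either way round below 0.15 rad and contact force between tall_bottle and reader between 6 and 20 N), for 0.2 s.
At the end, for the whole second after the job is handed in: The tall bottle, once pressed home, lies at rest on its broad face between the guides: underside 10 to 42 mm and cap top 142 to 174 mm inside the mouth, within 10 mm of the centre line and 0.12 rad of the nest's axis (angle between tall_bottle's own z axis and vertical between 1.45 and 1.69 rad and (angle between tall_bottle's own x axis and vertical below 0.15 rad or angle between tall_bottle's own x axis and vertical above 2.99 rad) and x of tall_bottle in the frame of nest between 0.01 and 0.042 m and y of tall_bottle in the frame of nest between -0.01 and 0.01 m and x of bottle_cap in the frame of nest between 0.142 and 0.174 m and angle between the z axis of tall_bottle and the x axis of nest, either way round below 0.12 rad and linear speed of tall_bottle below 0.02 m/s and angular speed of tall_bottle below 0.2 rad/s); the robot touches nothing.
It fails at once if the buffer is loaded with more than 20 N (contact force between tall_bottle and reader above 20 N).
It fails at once if the robot strikes or presses the tall bottle with more than 30 N (contact force between any of the fingers, the arm and tall_bottle above 30 N).
It fails at once if the tall bottle is shoved along more than 30 mm while it stands (angle between tall_bottle's own z axis and vertical below 0.2 rad and distance of tall_bottle from where it was at the start of the episode above 0.03 m).
It fails at once if the tall bottle is lifted off the deck (height (world z) of tall_bottle above 0.045 m).
It fails at once if another thing is disturbed (distance of any of short_bottle, pipette_tips, pen from where it was at the start of the episode above 0.02 m).
It also fails if it takes over 72 s, if anything falls off the work surface, if the arm or the gripper's body presses on something with over 40 N, if the wrist force passes 120 N, or if a joint passes its speed limit or range.

## Working session

There is one attempt and no reset: what is moved stays moved. The work goes in short steps, Python scripts to look and compute and a tool call to move; the robot and the scene stay as the last step left them, time stands still between calls to the robot, and variables do not carry over. Pictures are saved under pics/ and viewed, at most 12 in all, crops included, and the job is handed in when it is done.

Besides the shell and the picture viewer there is one more tool, called after ">>>" by a JSON object that holds its "op" and its "data", one argument or row to a line. drive_tool: Moves the arm, as the interface text tells. Its arguments: {"type":"object","properties":{"series":{"type":"array","items":{"type":"object","properties":{"tx":{"type":"number"},"ty":{"type":"number"},"tz":{"type":"number"},"ax":{"type":"number"},"ay":{"type":"number"},"az":{"type":"number"},"claw":{"type":"number"}}}},"squeeze":{"type":"number"}},"required":["series"]}

```bash
mkdir -p pics
cat > h.py <<'E'
import numpy as np, cv2
from plant import r
def cam(n):
    c=r.camera_info(n); return np.array(c["K"]),float(c["k1"]),np.array(c["R"]),np.array(c["t"])
def px(n,X):
    K,k,R,t=cam(n); p=np.atleast_2d(X)@R.T+t; s=p[:,:2]/p[:,2:]
    s=s*(1+k*(s**2).sum(1,keepdims=True)); return s*[K[0,0],K[1,1]]+K[:2,2]
def onplane(n,uv,z):
    K,k,R,t=cam(n); d=(np.array(uv)-K[:2,2])/[K[0,0],K[1,1]]; s=d.copy()
    for _ in range(20): s=d/(1+k*(s@s))
    D=R.T@np.r_[s,1]; C=-R.T@t; return C+D*(z-C[2])/D[2]
E
python3 - <<'E'
from h import *
ims=[]
for n in ["scene","side","wrist"]:
    im=r.get_image(n); cv2.imwrite(f"pics/{n}0.png",im)
    K,k,R,t=cam(n); print(n,(-R.T@t).round(3),R[2].round(2))
    for o in ["tall_bottle","bottle_cap","nest","reader","short_bottle","pipette_tips","pen"]:
        for d in r.trace(n,o)[:1]:
            x,y,w,h=cv2.boundingRect(d["region"].astype(np.uint8))
            print(o,round(d["confidence"],2),np.round(d["position"]),(x,y,w,h),onplane(n,d["position"],0).round(3))
print(r.get_obs())
E
```

```text
scene [ 0.151 -0.922  0.518] [ 0.42  0.83 -0.37]
tall_bottle 0.93 [227. 196.] (218, 174, 19, 48) [0.636 0.216 0.   ]
bottle_cap 0.64 [227. 199.] (218, 173, 19, 49) [0.627 0.197 0.   ]
nest 0.79 [263. 277.] (221, 240, 69, 62) [ 0.533 -0.221  0.   ]
reader 0.94 [268. 284.] (249, 265, 41, 36) [ 0.528 -0.248  0.   ]
short_bottle 0.71 [299. 190.] (288, 175, 22, 34) [0.865 0.175 0.   ]
pipette_tips 0.78 [336. 233.] (314, 212, 48, 41) [ 0.797 -0.118  0.   ]
pen 0.7 [204. 282.] (193, 262, 30, 35) [ 0.412 -0.184  0.   ]
side [ 0.495 -0.969  0.588] [ 0.12  0.88 -0.45]
tall_bottle 0.6 [232. 196.] (225, 171, 19, 49) [0.581 0.184 0.   ]
bottle_cap 0.7 [233. 194.] (224, 171, 20, 49) [0.584 0.199 0.   ]
nest 0.7 [221. 289.] (202, 241, 52, 72) [ 0.516 -0.23   0.   ]
reader 0.74 [221. 295.] (204, 278, 39, 35) [ 0.514 -0.247  0.   ]
short_bottle 0.7 [318. 197.] (309, 176, 21, 38) [0.822 0.135 0.   ]
pipette_tips 0.62 [333. 248.] (314, 223, 40, 49) [ 0.786 -0.125  0.   ]
pen 0.72 [177. 285.] (171, 261, 9, 40) [ 0.426 -0.201  0.   ]
wrist [0.129 0.641 0.374] [ 0.26 -0.08 -0.96]
{'clock': 1.2, 'joint_pos': array([ 1.09087307e+00,  2.45112920e-01,  1.55778749e+00,  4.32737285e-05,
        1.33867544e+00, -1.74137299e-01]), 'qd': array([-0.00146118, -0.00073745,  0.00164901, -0.00031614,  0.00243453,
       -0.00010515]), 'joint_efforts': array([ 3.48036019e-05, -4.29494691e+01, -3.26433527e+01, -2.36949847e-05,
        5.36624775e-04, -3.53045017e-06]), 'ee_pos': array([0.1957012 , 0.61986013, 0.40468872]), 'eef_rot': array([-1.72421537e-05,  1.52302917e-01,  9.88333861e-01,  1.47192390e-05]), 'contact_force': array([-0.77547036,  0.04248204, -0.17821069]), 'wrist_torque': array([-0.03654609,  0.01743319, -0.03080151]), 'finger_force': 0.0, 'finger_gap': 0.08561083652910333}
```

Run:
```python
import cv2
for n,(x,y) in {"scene":(190,165),"side":(165,165)}.items():
    im=cv2.imread(f"pics/{n}0.png")[y:y+150,x:x+180]
    cv2.imwrite(f"pics/{n}0c.png",cv2.resize(im,None,fx=4,fy=4,interpolation=cv2.INTER_CUBIC))
```

```text
(no output)
```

View pics/scene0c.png

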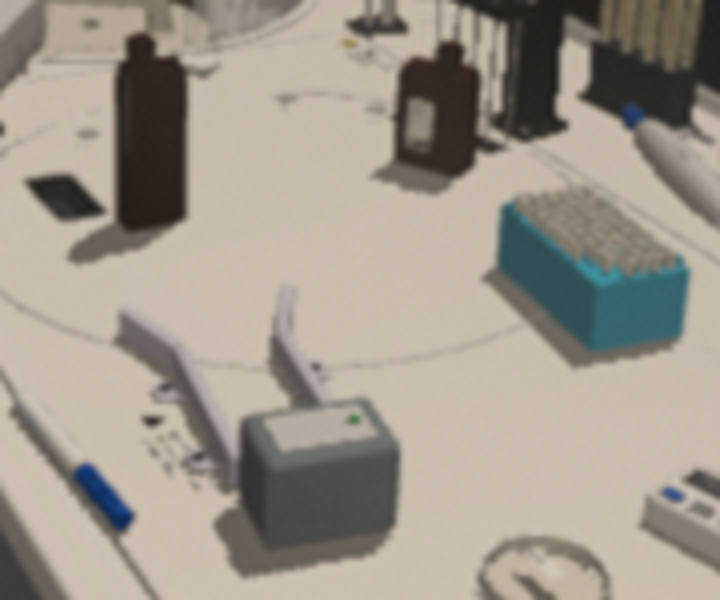

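View pics/side0c.png

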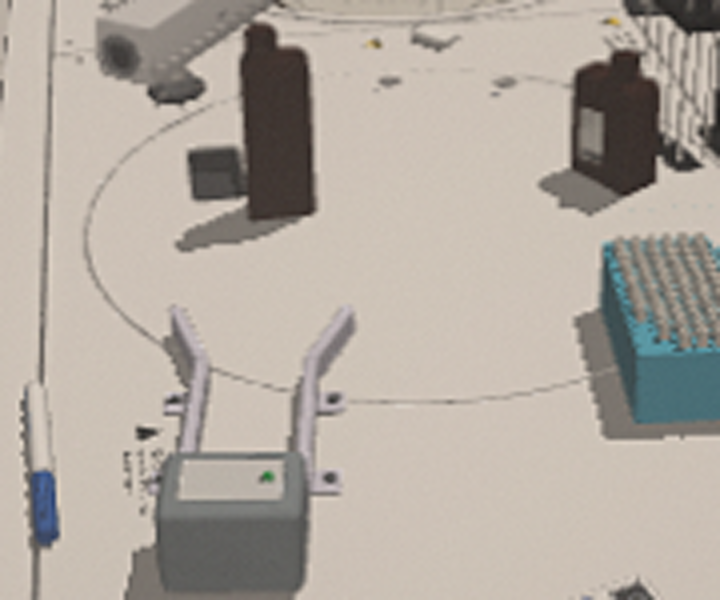

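The scene and side crops show the tall bottle upright (side crop, base about 280,215) behind the nest. The nest's mouth faces the bottle, with guide tips at side crop (175,310) and (350,312). The reader is nearest the camera, and the pen lies to its left.

Run:
```python
from h import *
f=lambda n,o,c,z: onplane(n,np.array(c)/4+o,z).round(3)
s=np.array([190,165]);d=np.array([165,165])
print("tips",f("scene",s,(122,314),.018),f("scene",s,(288,290),.018),f("side",d,(175,310),.018),f("side",d,(350,312),.018))
print("reader top near edge",f("side",d,(160,512),.05),f("side",d,(306,512),.05))
print("bottle base",f("side",d,(252,218),0),f("side",d,(313,212),0),f("scene",s,(125,225),0),f("scene",s,(185,215),0))
print("short base",f("side",d,(622,192),0)," pen",f("side",d,(33,385),.01),f("side",d,(45,540),.01))
```

```text
tips [ 0.493 -0.079  0.018] [ 0.595 -0.092  0.018] [ 0.5   -0.077  0.018] [ 0.6   -0.097  0.018]
reader top near edge [ 0.484 -0.299  0.05 ] [ 0.551 -0.31   0.05 ]
bottle base [0.556 0.053 0.   ] [0.596 0.054 0.   ] [0.554 0.064 0.   ] [0.597 0.062 0.   ]
short base [0.802 0.042 0.   ]  pen [ 0.418 -0.127  0.01 ] [ 0.426 -0.261  0.01 ]
```

The manual's scale: shifts go in shares of 800 mm and turns go in shares of 90 degrees. Converting my numbers, -215 mm / 800 = -0.2688, -128 mm / 800 = -0.16.

>>> {"op": "drive_tool", "data": {
  "series": [
    {"tx": -0.0538, "ty": -0.032, "claw": 15},
    {"tx": -0.1075, "ty": -0.0638, "claw": 15},
    {"tx": -0.1613, "ty": -0.0963, "claw": 15},
    {"tx": -0.215, "ty": -0.1275, "claw": 15},
    {"tx": -0.2688, "ty": -0.16, "claw": 15}
  ],
  "squeeze": 20
}}

```text
validation failed for argument at $.se...
```

Scaled: -215 mm / 800 = -0.2688, -172 mm / 800 = -0.215.

>>> {"op": "drive_tool", "data": {
  "series": [
    {"tx": -0.0538, "ty": -0.032, "claw": 15},
    {"tx": -0.1075, "ty": -0.0638, "claw": 15},
    {"tx": -0.1613, "ty": -0.0963, "claw": 15},
    {"tx": -0.215, "ty": -0.1275, "claw": 15},
    {"tx": -0.2688, "ty": -0.16, "claw": 15}
  ]
}}

```text
validation failed for argument at $.se...
```

Scaled: -53 mm / 800 = -0.0663, -40 mm / 800 = -0.05, 40 degrees / 90 = 0.4444.

>>> {"op": "drive_tool", "data": {
  "series": [
    {"tx": -0.025, "ty": -0.015, "az": 0.0889, "claw": 15},
    {"tx": -0.05, "ty": -0.03, "az": 0.1778, "claw": 15},
    {"tx": -0.0663, "ty": -0.04, "az": 0.2667, "claw": 15},
    {"tx": -0.0663, "ty": -0.04, "az": 0.3556, "claw": 15},
    {"tx": -0.0663, "ty": -0.04, "az": 0.4444, "claw": 15}
  ]
}}

```text
validation failed for argument at $.se...
```

Scaled: 40 degrees / 90 = 0.4444.

>>> {"op": "drive_tool", "data": {
  "series": [
    {"az": 0.0889, "claw": 15},
    {"az": 0.1778, "claw": 15},
    {"az": 0.2667, "claw": 15},
    {"az": 0.3556, "claw": 15},
    {"az": 0.4444, "claw": 15}
  ]
}}

```text
validation failed for argument at $.se...
```

Run:
```python
from h import *
im=r.get_image("wrist"); cv2.imwrite("pics/w1.png",im)
K,k,R,t=cam("wrist"); print((-R.T@t).round(3),R.round(3).tolist(),K[0,0],k)
o=r.get_obs();print(o["clock"],o["ee_pos"],o["eef_rot"],o["contact_force"])
for n in ["tall_bottle","nest","reader"]:
    for d in r.trace("wrist",n)[:2]: print(n,d["confidence"],d["position"],cv2.boundingRect(d["region"].astype(np.uint8)))
```

```text
[0.129 0.641 0.374] [[0.301, 0.954, -0.001], [0.917, -0.289, 0.277], [0.263, -0.084, -0.961]] 320.9526538372783 -0.05025514057130503
1.25 [0.1956974  0.61985017 0.40467743] [-6.32883688e-06  1.52319122e-01  9.88331364e-01 -1.93671303e-05] [ 0.41195111 -0.65779953  0.3612314 ]
```

View pics/w1.png

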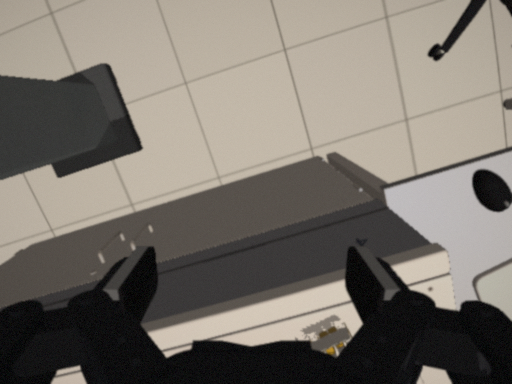

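The wrist picture shows the fingers at the lower corners and the cart edge and floor, with no objects yet. The moves were refused, so I'm resending them with every field filled.

Scaled: -215 mm / 800 = -0.2688, -172 mm / 800 = -0.215.

>>> {"op": "drive_tool", "data": {
  "series": [
    {"tx": -0.0538, "ty": -0.032, "tz": 0, "ax": 0, "ay": 0, "az": 0, "claw": 15},
    {"tx": -0.1075, "ty": -0.0638, "tz": 0, "ax": 0, "ay": 0, "az": 0, "claw": 15},
    {"tx": -0.1613, "ty": -0.0963, "tz": 0, "ax": 0, "ay": 0, "az": 0, "claw": 15},
    {"tx": -0.215, "ty": -0.1275, "tz": 0, "ax": 0, "ay": 0, "az": 0, "claw": 15},
    {"tx": -0.2688, "ty": -0.16, "tz": 0, "ax": 0, "ay": 0, "az": 0, "claw": 15}
  ],
  "squeeze": 20
}}

```text
clock: 1.9
ee_pos: [0.363, 0.4317, 0.4049]
eef_rot: [0.0, 0.152, 0.988, 0.0]
contact_force: [1.1, 1.0, 0.1]
finger_gap: 0.0155
finger_force: 0.0
```

Scaled: -215 mm / 800 = -0.2688, -172 mm / 800 = -0.215.

>>> {"op": "drive_tool", "data": {
  "series": [
    {"tx": -0.0538, "ty": -0.032, "tz": 0, "ax": 0, "ay": 0, "az": 0, "claw": 15},
    {"tx": -0.1075, "ty": -0.0638, "tz": 0, "ax": 0, "ay": 0, "az": 0, "claw": 15},
    {"tx": -0.1613, "ty": -0.0963, "tz": 0, "ax": 0, "ay": 0, "az": 0, "claw": 15},
    {"tx": -0.215, "ty": -0.1275, "tz": 0, "ax": 0, "ay": 0, "az": 0, "claw": 15},
    {"tx": -0.2688, "ty": -0.16, "tz": 0, "ax": 0, "ay": 0, "az": 0, "claw": 15}
  ]
}}

```text
clock: 2.4
ee_pos: [0.5294, 0.2449, 0.405]
eef_rot: [0.0, 0.152, 0.988, 0.0]
contact_force: [0.7, 1.3, -0.8]
finger_gap: 0.0151
finger_force: 0.0
```

Scaled: -53 mm / 800 = -0.0663, -40 mm / 800 = -0.05, 40 degrees / 90 = 0.4444.

>>> {"op": "drive_tool", "data": {
  "series": [
    {"tx": -0.025, "ty": -0.015, "tz": 0, "ax": 0, "ay": 0, "az": 0.0889, "claw": 15},
    {"tx": -0.05, "ty": -0.03, "tz": 0, "ax": 0, "ay": 0, "az": 0.1778, "claw": 15},
    {"tx": -0.0663, "ty": -0.04, "tz": 0, "ax": 0, "ay": 0, "az": 0.2667, "claw": 15},
    {"tx": -0.0663, "ty": -0.04, "tz": 0, "ax": 0, "ay": 0, "az": 0.3556, "claw": 15},
    {"tx": -0.0663, "ty": -0.04, "tz": 0, "ax": 0, "ay": 0, "az": 0.4444, "claw": 15}
  ]
}}

```text
clock: 2.9
ee_pos: [0.5696, 0.1996, 0.4047]
eef_rot: [-0.0, 0.484, 0.875, 0.0]
contact_force: [-0.3, 0.5, 0.3]
finger_gap: 0.0154
finger_force: 0.0
```

Scaled: 40 degrees / 90 = 0.4444.

>>> {"op": "drive_tool", "data": {
  "series": [
    {"tx": 0, "ty": 0, "tz": 0, "ax": 0, "ay": 0, "az": 0.0889, "claw": 15},
    {"tx": 0, "ty": 0, "tz": 0, "ax": 0, "ay": 0, "az": 0.1778, "claw": 15},
    {"tx": 0, "ty": 0, "tz": 0, "ax": 0, "ay": 0, "az": 0.2667, "claw": 15},
    {"tx": 0, "ty": 0, "tz": 0, "ax": 0, "ay": 0, "az": 0.3556, "claw": 15},
    {"tx": 0, "ty": 0, "tz": 0, "ax": 0, "ay": 0, "az": 0.4444, "claw": 15}
  ]
}}

```text
clock: 3.4
ee_pos: [0.5692, 0.2002, 0.4047]
eef_rot: [0.0, 0.754, 0.657, 0.0]
contact_force: [-0.6, -0.9, 0.9]
finger_gap: 0.0149
finger_force: 0.0
```

Run:
```python
from h import *
im=r.get_image("wrist"); cv2.imwrite("pics/w2.png",im)
K,k,R,t=cam("wrist"); print((-R.T@t).round(3),R.round(3).tolist())
o=r.get_obs();print(o["clock"],o["ee_pos"],o["eef_rot"],o["contact_force"],o["finger_gap"])
for n in ["tall_bottle","nest","reader"]:
    for d in r.trace("wrist",n)[:2]: print(n,d["confidence"],d["position"],cv2.boundingRect(d["region"].astype(np.uint8)))
```

```text
[0.58  0.27  0.374] [[0.99, -0.14, -0.0], [-0.134, -0.951, 0.278], [-0.039, -0.275, -0.961]]
3.45 [0.56924225 0.20015815 0.40472611] [2.15380657e-05 7.54996014e-01 6.55729379e-01 3.31052078e-05] [-0.49627758  0.51445431 -0.56563269] 0.015421058461188028
tall_bottle 0.76 [256.4, 304.2] (250, 259, 28, 86)
```

View pics/w2.png

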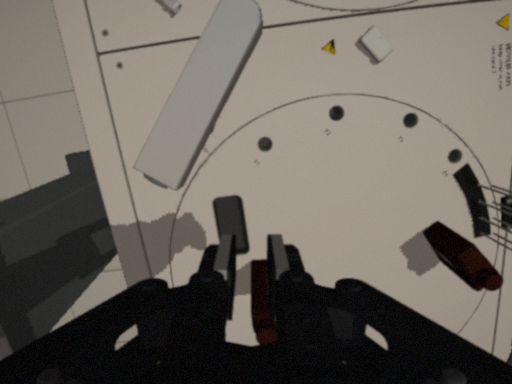

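The wrist picture shows the tall bottle between the fingers (column 262, rows 260–345) and the short bottle at the right (465,255). The gripper hides the nest, so I'll fit nest and bottle models to the masks from the two fixed cameras.

```bash
cat > fit.py <<'E'
from h import *
from scipy.optimize import minimize
S=4
def masks(names):
    out={}
    for n in ["scene","side"]:
        r.get_image(n); m=np.zeros((384,512),bool)
        for o in names:
            d=r.trace(n,o)
            if d: m|=d[0]["region"]; print(n,o,round(d[0]["confidence"],2),cv2.boundingRect(d[0]["region"].astype(np.uint8)))
        out[n]=cv2.resize(m.astype(np.float32),None,fx=S,fy=S,interpolation=cv2.INTER_LINEAR)
    return out
def prism(poly,z0,z1): return np.array([[x,y,z] for z in (z0,z1) for x,y in poly])
def pose(P,p):
    c,s=np.cos(p[2]),np.sin(p[2]); return P@np.array([[c,-s,0],[s,c,0],[0,0,1]]).T+[p[0],p[1],0]
def cost(parts,p,M):
    e=0
    for n,m in M.items():
        im=np.zeros(m.shape,np.float32)
        for P in parts:
            q=(px(n,pose(P,p))+.5)*S-.5
            h=cv2.convexHull(q.astype(np.float32))
            cv2.fillConvexPoly(im,np.round(h*16).astype(np.int32),1.0,shift=4)
        e+=np.abs(im-m).sum()/S/S
    return e
def fit(mk,p0,M):
    step=[.008,.008,.08]+[.01]*(len(p0)-3)
    best=None
    for k in range(4):
        sim=np.array([p0]+[np.add(p0,np.eye(len(p0))[i]*step[i]*(-1)**k) for i in range(len(p0))])
        s=minimize(lambda p:cost(mk(p),p,M),p0,method="Nelder-Mead",options=dict(initial_simplex=sim,xatol=1e-5,fatol=.01)); p0=s.x
    return s.x,s.fun,sum(m.sum() for m in M.values())/S/S
def nest(p):
    G=[]
    for s in (1,-1):
        G+=[prism([(0,s*.046),(0,s*.054),(.05,s*.0265),(.05,s*.0345)],0,.018),prism([(.05,s*.0265),(.05,s*.0345),(.166,s*.0265),(.166,s*.0345)],0,.018)]
    return G+[prism([(.175,-.035),(.175,.035),(p[3],-.035),(p[3],.035)],0,.05)]
def bottle(p):
    return [prism([(a*.013,b*.0225) for a in(1,-1) for b in (1,-1)],0,.11),prism([(a*.010,-.008+b*.010) for a in(1,-1) for b in (1,-1)],.11,.132)]
E
python3 - <<'E'
from fit import *
print(r.get_obs()["joint_pos"])
N,f,a=fit(nest,[.547,-.087,-1.70,.22],masks(["nest","reader"])); print("nest",N,f,a)
B,f,a=fit(bottle,[.577,.07,-1.70],masks(["tall_bottle"])); print("bottle",B,f,a)
d=B[:2]-N[:2]; c,s=np.cos(N[2]),np.sin(N[2]); print("in nest",d@[c,s],d@[-s,c])
E
```

```text
[1.50453010e-01 1.37805850e-01 1.68098980e+00 8.36720952e-06
 1.32274488e+00 2.78835621e-01]
scene nest 0.93 (219, 238, 71, 64)
scene reader 0.85 (249, 265, 41, 37)
side nest 0.72 (202, 241, 53, 72)
side reader 0.78 (205, 279, 37, 34)Traceback (most recent call last):
  File "<stdin>", line 3, in <module>
  File "fit.py", line 31, in fit
    s=minimize(lambda p:cost(mk(p),p,M),p0,method="Nelder-Mead",options=dict(initial_simplex=sim,xatol=1e-5,fatol=.01)); p0=s.x
    res = _minimize_neldermead(fun, x0, args, callback, bounds=bounds,
                               **options)
    fxr = func(xr)
    fx = function(np.copy(x), *(wrapper_args + args))
  File "fit.py", line 31, in <lambda>
    s=minimize(lambda p:cost(mk(p),p,M),p0,method="Nelder-Mead",options=dict(initial_simplex=sim,xatol=1e-5,fatol=.01)); p0=s.x
                        ~~~~^^^^^^^^^^^
  File "fit.py", line 21, in cost
    q=(px(n,pose(P,p))+.5)*S-.5
       ~~^^^^^^^^^^^^^
  File "h.py", line 6, in px
    K,k,R,t=cam(n); p=np.atleast_2d(X)@R.T+t; s=p[:,:2]/p[:,2:]
            ~~~^^^
  File "h.py", line 4, in cam
    c=r.camera_info(n); return np.array(c["K"]),float(c["k1"]),np.array(c["R"]),np.array(c["t"])
ValueError: time passes only in moves, steps and waits
```

```bash
sed -i 's/^def cam(n):/_c={}\ndef cam(n):\n    if n not in _c or n=="wrist": _c[n]=_cam(n)\n    return _c[n]\ndef _cam(n):/' h.py
python3 - <<'E'
from fit import *
N,f,a=fit(nest,[.547,-.087,-1.70,.22],masks(["nest","reader"])); print("nest",N,f,a)
B,f,a=fit(bottle,[.577,.07,-1.70],masks(["tall_bottle"])); print("bottle",B,f,a)
d=B[:2]-N[:2]; c,s=np.cos(N[2]),np.sin(N[2]); print("in nest",d@[c,s],d@[-s,c])
print(r.get_obs()["clock"])
E
```

```text
scene nest 0.72 (220, 239, 70, 63)
scene reader 0.88 (249, 265, 41, 37)
side nest 0.77 (202, 241, 52, 73)
side reader 0.87 (204, 278, 40, 35)
nest [ 0.54916039 -0.0833292  -1.73574442  0.21774003] 651.880859375 3756.0
scene tall_bottle 0.76 (218, 173, 20, 50)
side tall_bottle 0.74 (225, 170, 19, 50)
bottle [ 0.57542267  0.06940369 -1.62577633] 192.61328125 1606.0
in nest -0.1549721246361893 0.0008269101163853103
4.4
```

Scaled: 137 mm / 800 = 0.1713, 105 mm / 800 = 0.1313, 1.4 degrees / 90 = 0.0156.

>>> {"op": "drive_tool", "data": {
  "series": [
    {"tx": -0.0175, "ty": 0.0075, "tz": 0.0438, "ax": 0, "ay": 0, "az": 0.0156, "claw": 15},
    {"tx": -0.035, "ty": 0.015, "tz": 0.0875, "ax": 0, "ay": 0, "az": 0.0156, "claw": 15},
    {"tx": -0.0525, "ty": 0.0225, "tz": 0.1313, "ax": 0, "ay": 0, "az": 0.0156, "claw": 15},
    {"tx": -0.0733, "ty": 0.0318, "tz": 0.1713, "ax": 0, "ay": 0, "az": 0.0156, "claw": 15},
    {"tx": -0.0733, "ty": 0.0318, "tz": 0.1713, "ax": 0, "ay": 0, "az": 0.0156, "claw": 15}
  ]
}}

```text
clock: 4.9
ee_pos: [0.5852, 0.1371, 0.2625]
eef_rot: [-0.003, 0.761, 0.649, -0.004]
contact_force: [-0.8, 1.2, -1.7]
finger_gap: 0.015
finger_force: 0.0
```

Scaled: -29 mm / 800 = -0.0363, -24 mm / 800 = -0.03.

>>> {"op": "drive_tool", "data": {
  "series": [
    {"tx": -0.0075, "ty": 0, "tz": 0, "ax": 0, "ay": 0, "az": 0, "claw": 15},
    {"tx": -0.015, "ty": 0, "tz": 0, "ax": 0, "ay": 0, "az": 0, "claw": 15},
    {"tx": -0.0225, "ty": 0, "tz": 0, "ax": 0, "ay": 0, "az": 0, "claw": 15},
    {"tx": -0.03, "ty": 0, "tz": 0, "ax": 0, "ay": 0, "az": 0, "claw": 15},
    {"tx": -0.0363, "ty": 0, "tz": 0, "ax": 0, "ay": 0, "az": 0, "claw": 15}
  ]
}}

```text
clock: 5.4
ee_pos: [0.5823, 0.1098, 0.2686]
eef_rot: [0.001, 0.76, 0.65, 0.001]
contact_force: [-0.4, -0.4, -0.3]
finger_gap: 0.015
finger_force: 0.0
```

Run:
```python
from h import *
im=r.get_image("side"); 
cv2.imwrite("pics/s2.png",cv2.resize(im[80:260,150:350],None,fx=3,fy=3,interpolation=cv2.INTER_CUBIC))
print(r.get_obs()["ee_pos"])
```

```text
[0.58224888 0.10924615 0.26835032]
```

View pics/s2.png

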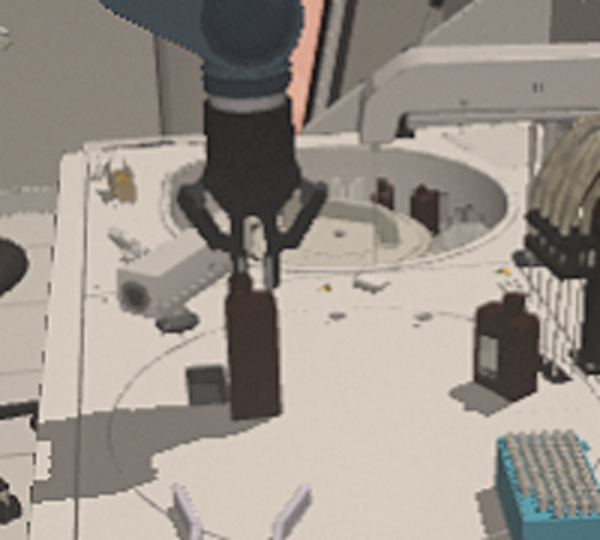

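The fingers (column about 256) stand behind the upright bottle (columns 228–280), well centred. Next I push slowly.

Scaled: -15 mm / 800 = -0.0188, -12 mm / 800 = -0.015.

>>> {"op": "drive_tool", "data": {
  "series": [
    {"tx": -0.0038, "ty": 0, "tz": 0, "ax": 0, "ay": 0, "az": 0, "claw": 15},
    {"tx": -0.0075, "ty": 0, "tz": 0, "ax": 0, "ay": 0, "az": 0, "claw": 15},
    {"tx": -0.0113, "ty": 0, "tz": 0, "ax": 0, "ay": 0, "az": 0, "claw": 15},
    {"tx": -0.015, "ty": 0, "tz": 0, "ax": 0, "ay": 0, "az": 0, "claw": 15},
    {"tx": -0.0188, "ty": 0, "tz": 0, "ax": 0, "ay": 0, "az": 0, "claw": 15}
  ]
}}

```text
clock: 5.95
ee_pos: [0.5799, 0.0951, 0.2676]
eef_rot: [-0.0, 0.76, 0.65, -0.0]
contact_force: [0.7, 0.9, 0.6]
finger_gap: 0.0148
finger_force: 0.0
```

Scaled: -15 mm / 800 = -0.0188, -12 mm / 800 = -0.015.

>>> {"op": "drive_tool", "data": {
  "series": [
    {"tx": -0.0038, "ty": 0, "tz": 0, "ax": 0, "ay": 0, "az": 0, "claw": 15},
    {"tx": -0.0075, "ty": 0, "tz": 0, "ax": 0, "ay": 0, "az": 0, "claw": 15},
    {"tx": -0.0113, "ty": 0, "tz": 0, "ax": 0, "ay": 0, "az": 0, "claw": 15},
    {"tx": -0.015, "ty": 0, "tz": 0, "ax": 0, "ay": 0, "az": 0, "claw": 15},
    {"tx": -0.0188, "ty": 0, "tz": 0, "ax": 0, "ay": 0, "az": 0, "claw": 15}
  ]
}}

```text
clock: 6.45
ee_pos: [0.5776, 0.0802, 0.2677]
eef_rot: [0.0, 0.76, 0.65, -0.0]
contact_force: [-0.6, 0.4, 0.4]
finger_gap: 0.015
finger_force: 0.0
```

Run:
```python
from h import *
im=r.get_image("side"); 
cv2.imwrite("pics/s3.png",cv2.resize(im[120:300,170:310],None,fx=3,fy=3,interpolation=cv2.INTER_CUBIC))
print(r.get_obs()["ee_pos"])
```

```text
[0.57755492 0.07994842 0.2676681 ]
```

View pics/s3.png

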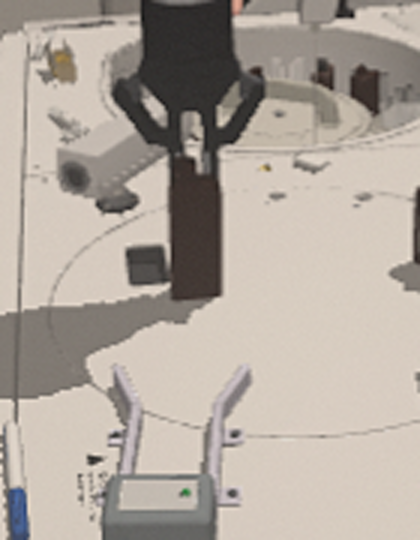

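The bottle is now tilting towards the nest: its image has shortened while the base stays near row 297. I keep pushing.

Scaled: -15 mm / 800 = -0.0188, -12 mm / 800 = -0.015.

>>> {"op": "drive_tool", "data": {
  "series": [
    {"tx": -0.0038, "ty": 0, "tz": 0, "ax": 0, "ay": 0, "az": 0, "claw": 15},
    {"tx": -0.0075, "ty": 0, "tz": 0, "ax": 0, "ay": 0, "az": 0, "claw": 15},
    {"tx": -0.0113, "ty": 0, "tz": 0, "ax": 0, "ay": 0, "az": 0, "claw": 15},
    {"tx": -0.015, "ty": 0, "tz": 0, "ax": 0, "ay": 0, "az": 0, "claw": 15},
    {"tx": -0.0188, "ty": 0, "tz": 0, "ax": 0, "ay": 0, "az": 0, "claw": 15}
  ]
}}

```text
clock: 7.0
ee_pos: [0.5752, 0.0654, 0.2677]
eef_rot: [-0.0, 0.76, 0.65, -0.0]
contact_force: [-0.5, -0.2, 0.1]
finger_gap: 0.0152
finger_force: 0.0
```

>>> {"op": "drive_tool", "data": {
  "series": [
    {"tx": 0, "ty": 0, "tz": 0, "ax": 0, "ay": 0, "az": 0, "claw": 15},
    {"tx": 0, "ty": 0, "tz": 0, "ax": 0, "ay": 0, "az": 0, "claw": 15},
    {"tx": 0, "ty": 0, "tz": 0, "ax": 0, "ay": 0, "az": 0, "claw": 15},
    {"tx": 0, "ty": 0, "tz": 0, "ax": 0, "ay": 0, "az": 0, "claw": 15},
    {"tx": 0, "ty": 0, "tz": 0, "ax": 0, "ay": 0, "az": 0, "claw": 15}
  ]
}}

```text
clock: 7.5
ee_pos: [0.5753, 0.0658, 0.2677]
eef_rot: [-0.0, 0.76, 0.65, -0.0]
contact_force: [0.5, -0.9, -0.1]
finger_gap: 0.0149
finger_force: 0.0
```

Run:
```python
from h import *
im=r.get_image("side"); 
cv2.imwrite("pics/s4.png",cv2.resize(im[120:300,170:310],None,fx=3,fy=3,interpolation=cv2.INTER_CUBIC))
print(r.get_obs()["ee_pos"])
for n in ["scene","side"]:
    if n=="scene": r.get_image(n)
    for d in r.trace(n,"tall_bottle")[:1]: print(n,d["confidence"],d["position"],cv2.boundingRect(d["region"].astype(np.uint8)))
```

```text
[0.57527608 0.06572699 0.26765857]
scene 0.84 [243.0, 225.0] (223, 215, 34, 29)
side 0.76 [237.6, 230.6] (228, 213, 24, 34)
```

View pics/s4.png

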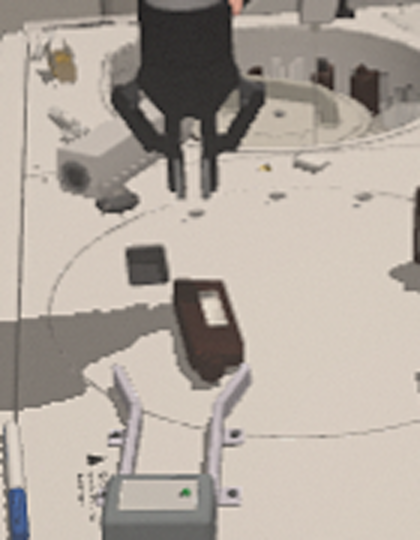

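The bottle lies flat, cap towards the nest, but yawed towards the right-hand guide tip (image axis from about (200,280) to (220,375), cap near (207,380)). I'll fit its lying pose.

```bash
cat >> fit.py <<'E'
NEST=np.array([.5492,-.0833,-1.7357])
def lying(p):  # origin: underside centre, x along cap direction, y as bottle's own
    return [prism([(a,b*.0225) for a in(0,.11) for b in (1,-1)],0,.026),prism([(a,-.008+b*.010) for a in(.11,.132) for b in (1,-1)],.003,.023)]
def innest(p):
    d=p[:2]-NEST[:2]; c,s=np.cos(NEST[2]),np.sin(NEST[2]); return d@[c,s],d@[-s,c],p[2]-NEST[2]
E
python3 - <<'E'
from fit import *
M=masks(["tall_bottle"])
for y in (-1.6,-1.3):
    B,f,a=fit(lying,[.56,.05,y],M); print(B,f,a,innest(B))
E
```

```text
scene tall_bottle 0.97 (223, 215, 35, 29)
side tall_bottle 0.75 (228, 213, 24, 35)
[ 0.57432154  0.04855516 -1.52492972] 216.06640625 1216.0 (np.float64(-0.13419032258156216), np.float64(0.0031357573398241093), np.float64(0.21077027614314625))
[ 0.57440902  0.04874876 -1.5251557 ] 215.03125 1216.0 (np.float64(-0.13439565721288255), np.float64(0.003190271267751084), np.float64(0.21054430473581487))
```

Scaled: -105 mm / 800 = -0.1313, 19.5 mm / 800 = 0.0244, 0.5 degrees / 90 = 0.0056.

>>> {"op": "drive_tool", "data": {
  "series": [
    {"tx": -0.0375, "ty": 0.0063, "tz": 0, "ax": 0, "ay": 0, "az": 0, "claw": 85},
    {"tx": -0.075, "ty": 0.0125, "tz": 0, "ax": 0, "ay": 0, "az": 0, "claw": 85},
    {"tx": -0.1125, "ty": 0.0188, "tz": 0, "ax": 0, "ay": 0, "az": 0, "claw": 85},
    {"tx": -0.1313, "ty": 0.0244, "tz": 0, "ax": 0, "ay": 0, "az": 0.0056, "claw": 85},
    {"tx": -0.1313, "ty": 0.0244, "tz": 0, "ax": 0, "ay": 0, "az": 0.0056, "claw": 85}
  ]
}}

```text
clock: 8.4
ee_pos: [0.5786, -0.0426, 0.2679]
eef_rot: [0.0, 0.764, 0.646, 0.0]
contact_force: [0.4, -0.0, 0.3]
finger_gap: 0.0846
finger_force: 0.0
```

Scaled: 89 mm / 800 = 0.1113, 85 mm / 800 = 0.1063.

>>> {"op": "drive_tool", "data": {
  "series": [
    {"tx": 0, "ty": 0, "tz": 0.0313, "ax": 0, "ay": 0, "az": 0, "claw": 85},
    {"tx": 0, "ty": 0, "tz": 0.0625, "ax": 0, "ay": 0, "az": 0, "claw": 85},
    {"tx": 0, "ty": 0, "tz": 0.09, "ax": 0, "ay": 0, "az": 0, "claw": 85},
    {"tx": 0, "ty": 0, "tz": 0.1063, "ax": 0, "ay": 0, "az": 0, "claw": 85},
    {"tx": 0, "ty": 0, "tz": 0.1113, "ax": 0, "ay": 0, "az": 0, "claw": 85}
  ]
}}

```text
clock: 8.9
ee_pos: [0.5777, -0.04, 0.1771]
eef_rot: [-0.001, 0.762, 0.647, -0.001]
contact_force: [0.2, -0.2, 0.1]
finger_gap: 0.085
finger_force: 0.0
```

Run:
```python
from h import *
im=r.get_image("side"); 
cv2.imwrite("pics/s5.png",cv2.resize(im[160:280,170:310],None,fx=4,fy=4,interpolation=cv2.INTER_CUBIC))
print(r.get_obs()["ee_pos"])
```

```text
[ 0.57791956 -0.04027937  0.17753046]
```

View pics/s5.png

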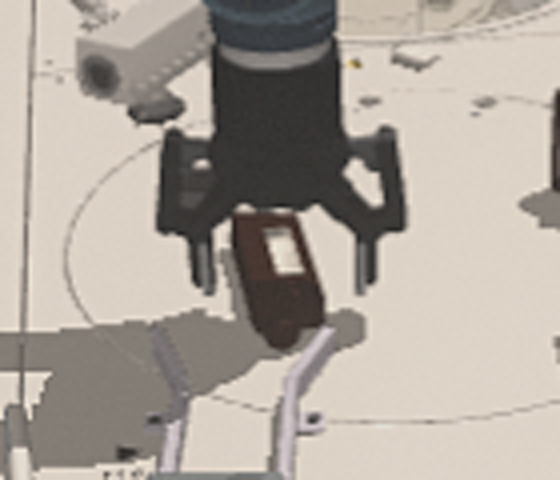

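The open fingers straddle the lying bottle (tips at 205,285 and 362,285), and its shoulder is near the right guide tip (325,330). Now I close loosely to 50 mm and nudge it sideways to straighten it.

>>> {"op": "drive_tool", "data": {
  "series": [
    {"tx": 0, "ty": 0, "tz": 0, "ax": 0, "ay": 0, "az": 0, "claw": 70},
    {"tx": 0, "ty": 0, "tz": 0, "ax": 0, "ay": 0, "az": 0, "claw": 60},
    {"tx": 0, "ty": 0, "tz": 0, "ax": 0, "ay": 0, "az": 0, "claw": 54},
    {"tx": 0, "ty": 0, "tz": 0, "ax": 0, "ay": 0, "az": 0, "claw": 51},
    {"tx": 0, "ty": 0, "tz": 0, "ax": 0, "ay": 0, "az": 0, "claw": 51}
  ],
  "squeeze": 20
}}

```text
clock: 9.45
ee_pos: [0.5783, -0.0412, 0.1791]
eef_rot: [0.0, 0.763, 0.647, 0.0]
contact_force: [-1.1, 0.2, 1.3]
finger_gap: 0.0512
finger_force: 0.3
```

Scaled: -14 mm / 800 = -0.0175, -12 mm / 800 = -0.015.

>>> {"op": "drive_tool", "data": {
  "series": [
    {"tx": 0, "ty": -0.0038, "tz": 0, "ax": 0, "ay": 0, "az": 0, "claw": 51},
    {"tx": 0, "ty": -0.0075, "tz": 0, "ax": 0, "ay": 0, "az": 0, "claw": 51},
    {"tx": 0, "ty": -0.0113, "tz": 0, "ax": 0, "ay": 0, "az": 0, "claw": 51},
    {"tx": 0, "ty": -0.015, "tz": 0, "ax": 0, "ay": 0, "az": 0, "claw": 51},
    {"tx": 0, "ty": -0.0175, "tz": 0, "ax": 0, "ay": 0, "az": 0, "claw": 51}
  ]
}}

```text
clock: 9.95
ee_pos: [0.5641, -0.0387, 0.1787]
eef_rot: [-0.0, 0.763, 0.647, -0.0]
contact_force: [1.1, 0.2, 0.2]
finger_gap: 0.0514
finger_force: 0.3
```

Scaled: -6 mm / 800 = -0.0075, -4 mm / 800 = -0.005.

>>> {"op": "drive_tool", "data": {
  "series": [
    {"tx": 0, "ty": -0.0025, "tz": 0, "ax": 0, "ay": 0, "az": 0, "claw": 51},
    {"tx": 0, "ty": -0.005, "tz": 0, "ax": 0, "ay": 0, "az": 0, "claw": 51},
    {"tx": 0, "ty": -0.0075, "tz": 0, "ax": 0, "ay": 0, "az": 0, "claw": 51},
    {"tx": 0, "ty": -0.0075, "tz": 0, "ax": 0, "ay": 0, "az": 0, "claw": 55},
    {"tx": 0, "ty": -0.0075, "tz": 0, "ax": 0, "ay": 0, "az": 0, "claw": 70}
  ]
}}

```text
clock: 10.45
ee_pos: [0.5584, -0.0377, 0.1785]
eef_rot: [-0.0, 0.763, 0.647, -0.0]
contact_force: [-0.3, -0.0, -0.0]
finger_gap: 0.0681
finger_force: 0.0
```

Scaled: 120 mm / 800 = 0.15, 85 mm / 800 = 0.1063.

>>> {"op": "drive_tool", "data": {
  "series": [
    {"tx": 0, "ty": 0, "tz": -0.025, "ax": 0, "ay": 0, "az": 0, "claw": 70},
    {"tx": 0, "ty": 0, "tz": -0.0563, "ax": 0, "ay": 0, "az": 0, "claw": 70},
    {"tx": 0.05, "ty": 0, "tz": -0.0813, "ax": 0, "ay": 0, "az": 0, "claw": 40},
    {"tx": 0.1063, "ty": 0, "tz": -0.0938, "ax": 0, "ay": 0, "az": 0, "claw": 15},
    {"tx": 0.15, "ty": 0, "tz": -0.0938, "ax": 0, "ay": 0, "az": 0, "claw": 15}
  ]
}}

```text
clock: 10.95
ee_pos: [0.5791, 0.0823, 0.2561]
eef_rot: [0.001, 0.763, 0.647, 0.002]
contact_force: [0.6, -0.0, -0.3]
finger_gap: 0.0269
finger_force: 0.0
```

Run:
```python
from fit import *
M=masks(["tall_bottle"])
B,f,a=fit(lying,[.574,.04,-1.7],M); print(B,f,a,innest(B))
o=r.get_obs();print(o["clock"],o["ee_pos"],o["eef_rot"],innest(np.r_[o["ee_pos"][:2],0])[:2])
im=r.get_image("side"); 
cv2.imwrite("pics/s6.png",cv2.resize(im[160:320,170:310],None,fx=3,fy=3,interpolation=cv2.INTER_CUBIC))
```

```text
scene tall_bottle 0.78 (222, 214, 27, 30)
side tall_bottle 0.71 (226, 211, 20, 35)
[ 0.57653622  0.05578129 -1.71071943] 255.470703125 1074.0 (np.float64(-0.1416819796568171), np.float64(0.004134172637907071), np.float64(0.024980574433050462))
11.15 [0.57804399 0.08124749 0.25350563] [-7.57510322e-05  7.62237921e-01  6.47296909e-01 -2.40121966e-04] (np.float64(-0.16705021547858573), np.float64(0.0014410213140851516))
```

View pics/s6.png

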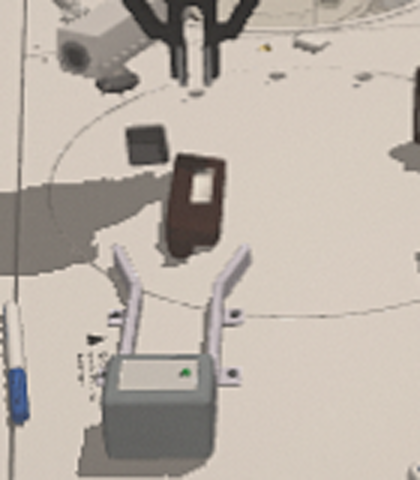

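The bottle now lies straight (back edge at 200,157, cap at 178,250), pointing between the guides. The fitted yaw error is 0.025 rad. Next I go behind it and descend.

Scaled: 73 mm / 800 = 0.0913, 62 mm / 800 = 0.0775.

>>> {"op": "drive_tool", "data": {
  "series": [
    {"tx": 0.0188, "ty": 0, "tz": 0, "ax": 0, "ay": 0, "az": 0, "claw": 15},
    {"tx": 0.0313, "ty": 0.0013, "tz": 0.0188, "ax": 0, "ay": 0, "az": 0, "claw": 15},
    {"tx": 0.0313, "ty": 0.0013, "tz": 0.05, "ax": 0, "ay": 0, "az": 0, "claw": 15},
    {"tx": 0.0313, "ty": 0.0013, "tz": 0.0775, "ax": 0, "ay": 0, "az": 0, "claw": 15},
    {"tx": 0.0313, "ty": 0.0013, "tz": 0.0913, "ax": 0, "ay": 0, "az": 0, "claw": 15}
  ]
}}

```text
clock: 11.7
ee_pos: [0.5824, 0.1049, 0.1784]
eef_rot: [-0.001, 0.763, 0.646, -0.001]
contact_force: [0.1, 0.2, 0.7]
finger_gap: 0.0149
finger_force: 0.0
```

Scaled: -30 mm / 800 = -0.0375, -25 mm / 800 = -0.0313.

>>> {"op": "drive_tool", "data": {
  "series": [
    {"tx": -0.0088, "ty": 0, "tz": 0, "ax": 0, "ay": 0, "az": 0, "claw": 15},
    {"tx": -0.0175, "ty": 0, "tz": 0, "ax": 0, "ay": 0, "az": 0, "claw": 15},
    {"tx": -0.025, "ty": 0, "tz": 0, "ax": 0, "ay": 0, "az": 0, "claw": 15},
    {"tx": -0.0313, "ty": 0, "tz": 0, "ax": 0, "ay": 0, "az": 0, "claw": 15},
    {"tx": -0.0375, "ty": 0, "tz": 0, "ax": 0, "ay": 0, "az": 0, "claw": 15}
  ]
}}

```text
clock: 12.2
ee_pos: [0.5786, 0.0748, 0.1816]
eef_rot: [0.001, 0.763, 0.646, 0.001]
contact_force: [0.4, -1.3, 0.8]
finger_gap: 0.0148
finger_force: 0.0
```

Scaled: -20 mm / 800 = -0.025, -16 mm / 800 = -0.02.

>>> {"op": "drive_tool", "data": {
  "series": [
    {"tx": -0.005, "ty": 0, "tz": 0, "ax": 0, "ay": 0, "az": 0, "claw": 15},
    {"tx": -0.01, "ty": 0, "tz": 0, "ax": 0, "ay": 0, "az": 0, "claw": 15},
    {"tx": -0.015, "ty": 0, "tz": 0, "ax": 0, "ay": 0, "az": 0, "claw": 15},
    {"tx": -0.02, "ty": 0, "tz": 0, "ax": 0, "ay": 0, "az": 0, "claw": 15},
    {"tx": -0.025, "ty": 0, "tz": 0, "ax": 0, "ay": 0, "az": 0, "claw": 15}
  ]
}}

```text
clock: 12.7
ee_pos: [0.5751, 0.0556, 0.1808]
eef_rot: [0.0, 0.763, 0.647, 0.0]
contact_force: [0.6, 0.7, 0.9]
finger_gap: 0.0149
finger_force: 0.6
```

Scaled: -25 mm / 800 = -0.0313, -20 mm / 800 = -0.025.

>>> {"op": "drive_tool", "data": {
  "series": [
    {"tx": -0.0063, "ty": 0, "tz": 0, "ax": 0, "ay": 0, "az": 0, "claw": 15},
    {"tx": -0.0125, "ty": 0, "tz": 0, "ax": 0, "ay": 0, "az": 0, "claw": 15},
    {"tx": -0.0188, "ty": 0, "tz": 0, "ax": 0, "ay": 0, "az": 0, "claw": 15},
    {"tx": -0.025, "ty": 0, "tz": 0, "ax": 0, "ay": 0, "az": 0, "claw": 15},
    {"tx": -0.0313, "ty": 0, "tz": 0, "ax": 0, "ay": 0, "az": 0, "claw": 15}
  ]
}}

```text
clock: 13.2
ee_pos: [0.571, 0.0307, 0.1808]
eef_rot: [0.0, 0.763, 0.647, 0.0]
contact_force: [0.1, 0.9, 0.7]
finger_gap: 0.0153
finger_force: 0.9
```

Run:
```python
from fit import *
M=masks(["tall_bottle"])
B,f,a=fit(lying,[.56,-.01,-1.7],M); print(B,f,a,innest(B))
o=r.get_obs();print(o["clock"],o["ee_pos"],o["contact_force"],innest(np.r_[o["ee_pos"][:2],0])[:2])
```

```text
scene tall_bottle 0.73 (225, 219, 28, 32)
side tall_bottle 0.7 (224, 218, 20, 35)
[ 0.57037029  0.02254285 -1.70507931] 281.8984375 1135.0 (np.float64(-0.10788225750356974), np.float64(0.0035082166062838636), np.float64(0.03062068748583613))
13.4 [0.57079982 0.03079512 0.18047811] [-0.08723821 -0.40504557 -0.43257236] (np.float64(-0.1160930909778376), np.float64(0.0025772518584633794))
```

Scaled: -20 mm / 800 = -0.025, -1.5 mm / 800 = -0.0019.

>>> {"op": "drive_tool", "data": {
  "series": [
    {"tx": -0.005, "ty": -0.0006, "tz": 0, "ax": 0, "ay": 0, "az": 0, "claw": 15},
    {"tx": -0.01, "ty": -0.0013, "tz": 0, "ax": 0, "ay": 0, "az": 0, "claw": 15},
    {"tx": -0.015, "ty": -0.0019, "tz": 0, "ax": 0, "ay": 0, "az": 0, "claw": 15},
    {"tx": -0.02, "ty": -0.0025, "tz": 0, "ax": 0, "ay": 0, "az": 0, "claw": 15},
    {"tx": -0.025, "ty": -0.0025, "tz": 0, "ax": 0, "ay": 0, "az": 0, "claw": 15}
  ]
}}

```text
clock: 13.9
ee_pos: [0.5655, 0.0113, 0.1806]
eef_rot: [-0.0, 0.763, 0.647, -0.0]
contact_force: [0.8, -0.0, -0.0]
finger_gap: 0.0154
finger_force: 0.3
```

Scaled: -20 mm / 800 = -0.025, -16 mm / 800 = -0.02.

>>> {"op": "drive_tool", "data": {
  "series": [
    {"tx": -0.005, "ty": 0, "tz": 0, "ax": 0, "ay": 0, "az": 0, "claw": 15},
    {"tx": -0.01, "ty": 0, "tz": 0, "ax": 0, "ay": 0, "az": 0, "claw": 15},
    {"tx": -0.015, "ty": 0, "tz": 0, "ax": 0, "ay": 0, "az": 0, "claw": 15},
    {"tx": -0.02, "ty": 0, "tz": 0, "ax": 0, "ay": 0, "az": 0, "claw": 15},
    {"tx": -0.025, "ty": 0, "tz": 0, "ax": 0, "ay": 0, "az": 0, "claw": 15}
  ]
}}

```text
clock: 14.4
ee_pos: [0.5624, -0.0084, 0.1807]
eef_rot: [0.0, 0.763, 0.647, -0.0]
contact_force: [-0.2, 1.0, -0.1]
finger_gap: 0.0147
finger_force: 0.3
```

Run:
```python
from fit import *
M=masks(["tall_bottle"])
B,f,a=fit(lying,[.56,-.04,-1.7],M); print(B,f,a,innest(B))
o=r.get_obs();print(o["clock"],o["ee_pos"],o["eef_rot"],innest(np.r_[o["ee_pos"][:2],0])[:2])
im=r.get_image("scene"); 
cv2.imwrite("pics/s7.png",cv2.resize(im[200:320,190:330],None,fx=4,fy=4,interpolation=cv2.INTER_CUBIC))
```

```text
scene tall_bottle 0.95 (228, 227, 29, 33)
side tall_bottle 0.71 (222, 226, 21, 39)
[ 0.56263475 -0.01905173 -1.71353028] 310.796875 1247.0 (np.float64(-0.0655820963464012), np.float64(0.0027056716800073813), np.float64(0.022169719134538912))
14.6 [ 0.56251329 -0.00822147  0.18077165] [1.14042824e-04 7.62834451e-01 6.46593834e-01 2.37452815e-05] (np.float64(-0.07624550536892392), np.float64(0.0008079907722171855))
```

View pics/s7.png

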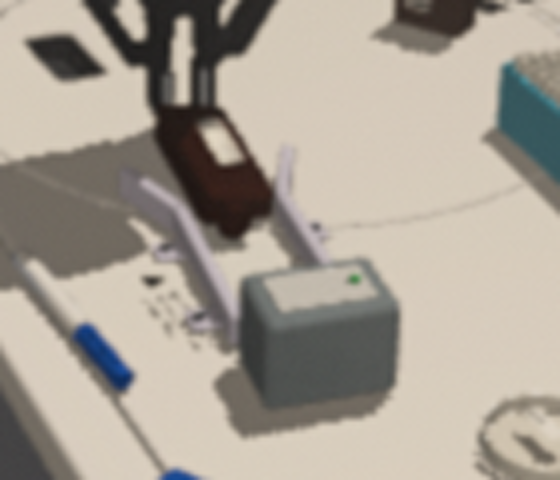

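The bottle's cap end is between the guides (cap at 235,230), slightly nearer the right-hand guide. I carry on slowly.

Scaled: -20 mm / 800 = -0.025, -16 mm / 800 = -0.02.

>>> {"op": "drive_tool", "data": {
  "series": [
    {"tx": -0.005, "ty": 0, "tz": 0, "ax": 0, "ay": 0, "az": 0, "claw": 15},
    {"tx": -0.01, "ty": 0, "tz": 0, "ax": 0, "ay": 0, "az": 0, "claw": 15},
    {"tx": -0.015, "ty": 0, "tz": 0, "ax": 0, "ay": 0, "az": 0, "claw": 15},
    {"tx": -0.02, "ty": 0, "tz": 0, "ax": 0, "ay": 0, "az": 0, "claw": 15},
    {"tx": -0.025, "ty": 0, "tz": 0, "ax": 0, "ay": 0, "az": 0, "claw": 15}
  ]
}}

```text
clock: 15.15
ee_pos: [0.5591, -0.0281, 0.1808]
eef_rot: [-0.0, 0.763, 0.647, 0.0]
contact_force: [0.7, 1.5, 0.1]
finger_gap: 0.0153
finger_force: 0.7
```

Scaled: -20 mm / 800 = -0.025, -16 mm / 800 = -0.02.

>>> {"op": "drive_tool", "data": {
  "series": [
    {"tx": -0.005, "ty": 0, "tz": 0, "ax": 0, "ay": 0, "az": 0, "claw": 15},
    {"tx": -0.01, "ty": 0, "tz": 0, "ax": 0, "ay": 0, "az": 0, "claw": 15},
    {"tx": -0.015, "ty": 0, "tz": 0, "ax": 0, "ay": 0, "az": 0, "claw": 15},
    {"tx": -0.02, "ty": 0, "tz": 0, "ax": 0, "ay": 0, "az": 0, "claw": 15},
    {"tx": -0.025, "ty": 0, "tz": 0, "ax": 0, "ay": 0, "az": 0, "claw": 15}
  ]
}}

```text
clock: 15.65
ee_pos: [0.5559, -0.0478, 0.1807]
eef_rot: [-0.0, 0.763, 0.647, 0.0]
contact_force: [0.4, 1.8, 1.4]
finger_gap: 0.0151
finger_force: 0.9
```

Run:
```python
from fit import *
M=masks(["tall_bottle"])
B,f,a=fit(lying,[.555,-.06,-1.7],M); print(B,f,a,innest(B))
o=r.get_obs();print(o["clock"],o["contact_force"],innest(np.r_[o["ee_pos"][:2],0])[:2])
```

```text
scene tall_bottle 0.72 (232, 233, 31, 37)
side tall_bottle 0.86 (220, 235, 23, 42)
[ 0.55719043 -0.05995077 -1.74849585] 297.4453125 1469.0 (np.float64(-0.0243441666143543), np.float64(0.004049082981493795), np.float64(-0.012795854444388244))
15.85 [-0.71257814  0.32458483 -0.62361852] (np.float64(-0.03614843476024061), np.float64(0.0007307661027154296))
```

>>> {"op": "drive_tool", "data": {
  "series": [
    {"tx": -0.005, "ty": 0, "tz": 0, "ax": 0, "ay": 0, "az": 0, "claw": 15},
    {"tx": -0.01, "ty": 0, "tz": 0, "ax": 0, "ay": 0, "az": 0, "claw": 15},
    {"tx": -0.015, "ty": 0, "tz": 0, "ax": 0, "ay": 0, "az": 0, "claw": 15},
    {"tx": -0.02, "ty": 0, "tz": 0, "ax": 0, "ay": 0, "az": 0, "claw": 15},
    {"tx": -0.025, "ty": 0, "tz": 0, "ax": 0, "ay": 0, "az": 0, "claw": 15}
  ]
}}

```text
clock: 16.35
ee_pos: [0.5525, -0.0676, 0.1806]
eef_rot: [-0.0, 0.763, 0.647, -0.0]
contact_force: [0.4, 0.4, -0.9]
finger_gap: 0.015
finger_force: 0.4
```

Scaled: -10 mm / 800 = -0.0125, -8 mm / 800 = -0.01.

>>> {"op": "drive_tool", "data": {
  "series": [
    {"tx": -0.0025, "ty": 0, "tz": 0, "ax": 0, "ay": 0, "az": 0, "claw": 15},
    {"tx": -0.005, "ty": 0, "tz": 0, "ax": 0, "ay": 0, "az": 0, "claw": 15},
    {"tx": -0.0075, "ty": 0, "tz": 0, "ax": 0, "ay": 0, "az": 0, "claw": 15},
    {"tx": -0.01, "ty": 0, "tz": 0, "ax": 0, "ay": 0, "az": 0, "claw": 15},
    {"tx": -0.0125, "ty": 0, "tz": 0, "ax": 0, "ay": 0, "az": 0, "claw": 15}
  ]
}}

```text
clock: 16.85
ee_pos: [0.5509, -0.0772, 0.1806]
eef_rot: [-0.0, 0.763, 0.647, -0.0]
contact_force: [-0.8, 1.4, -0.7]
finger_gap: 0.0154
finger_force: 0.4
```

Run:
```python
from fit import *
o=r.get_obs();print(o["clock"],o["contact_force"],innest(np.r_[o["ee_pos"][:2],0])[:2])
```

```text
16.85 [-0.82238391  1.35385292 -0.74562857] (np.float64(-0.006311838720727647), np.float64(0.0007110468963293589))
```

Cap is at about x = 138 mm. From here I take 3 mm per call at most.

Scaled: -3 mm / 800 = -0.0038, -2.4 mm / 800 = -0.003.

>>> {"op": "drive_tool", "data": {
  "series": [
    {"tx": -0.0008, "ty": 0, "tz": 0, "ax": 0, "ay": 0, "az": 0, "claw": 15},
    {"tx": -0.0015, "ty": 0, "tz": 0, "ax": 0, "ay": 0, "az": 0, "claw": 15},
    {"tx": -0.0023, "ty": 0, "tz": 0, "ax": 0, "ay": 0, "az": 0, "claw": 15},
    {"tx": -0.003, "ty": 0, "tz": 0, "ax": 0, "ay": 0, "az": 0, "claw": 15},
    {"tx": -0.0038, "ty": 0, "tz": 0, "ax": 0, "ay": 0, "az": 0, "claw": 15}
  ]
}}

```text
clock: 17.35
ee_pos: [0.5505, -0.0801, 0.1807]
eef_rot: [-0.0, 0.763, 0.647, -0.0]
contact_force: [-0.4, 0.4, -0.1]
finger_gap: 0.0148
finger_force: 0.5
```

Scaled: -3 mm / 800 = -0.0038, -2.4 mm / 800 = -0.003.

>>> {"op": "drive_tool", "data": {
  "series": [
    {"tx": -0.0008, "ty": 0, "tz": 0, "ax": 0, "ay": 0, "az": 0, "claw": 15},
    {"tx": -0.0015, "ty": 0, "tz": 0, "ax": 0, "ay": 0, "az": 0, "claw": 15},
    {"tx": -0.0023, "ty": 0, "tz": 0, "ax": 0, "ay": 0, "az": 0, "claw": 15},
    {"tx": -0.003, "ty": 0, "tz": 0, "ax": 0, "ay": 0, "az": 0, "claw": 15},
    {"tx": -0.0038, "ty": 0, "tz": 0, "ax": 0, "ay": 0, "az": 0, "claw": 15}
  ]
}}

```text
clock: 17.85
ee_pos: [0.55, -0.0831, 0.1807]
eef_rot: [-0.0, 0.763, 0.647, -0.0]
contact_force: [0.3, 1.3, 0.1]
finger_gap: 0.0148
finger_force: 0.5
```

Scaled: -3 mm / 800 = -0.0038, -2.4 mm / 800 = -0.003.

>>> {"op": "drive_tool", "data": {
  "series": [
    {"tx": -0.0008, "ty": 0, "tz": 0, "ax": 0, "ay": 0, "az": 0, "claw": 15},
    {"tx": -0.0015, "ty": 0, "tz": 0, "ax": 0, "ay": 0, "az": 0, "claw": 15},
    {"tx": -0.0023, "ty": 0, "tz": 0, "ax": 0, "ay": 0, "az": 0, "claw": 15},
    {"tx": -0.003, "ty": 0, "tz": 0, "ax": 0, "ay": 0, "az": 0, "claw": 15},
    {"tx": -0.0038, "ty": 0, "tz": 0, "ax": 0, "ay": 0, "az": 0, "claw": 15}
  ]
}}

```text
clock: 18.35
ee_pos: [0.5495, -0.086, 0.1806]
eef_rot: [-0.0, 0.763, 0.647, -0.0]
contact_force: [-1.4, 1.0, -0.4]
finger_gap: 0.0148
finger_force: 0.6
```

Scaled: -3 mm / 800 = -0.0038, -2.4 mm / 800 = -0.003.

>>> {"op": "drive_tool", "data": {
  "series": [
    {"tx": -0.0008, "ty": 0, "tz": 0, "ax": 0, "ay": 0, "az": 0, "claw": 15},
    {"tx": -0.0015, "ty": 0, "tz": 0, "ax": 0, "ay": 0, "az": 0, "claw": 15},
    {"tx": -0.0023, "ty": 0, "tz": 0, "ax": 0, "ay": 0, "az": 0, "claw": 15},
    {"tx": -0.003, "ty": 0, "tz": 0, "ax": 0, "ay": 0, "az": 0, "claw": 15},
    {"tx": -0.0038, "ty": 0, "tz": 0, "ax": 0, "ay": 0, "az": 0, "claw": 15}
  ]
}}

```text
clock: 18.85
ee_pos: [0.549, -0.089, 0.1806]
eef_rot: [-0.0, 0.763, 0.647, -0.0]
contact_force: [-1.1, 0.8, -0.2]
finger_gap: 0.0147
finger_force: 0.8
```

Scaled: -3 mm / 800 = -0.0038, -2.4 mm / 800 = -0.003.

>>> {"op": "drive_tool", "data": {
  "series": [
    {"tx": -0.0008, "ty": 0, "tz": 0, "ax": 0, "ay": 0, "az": 0, "claw": 15},
    {"tx": -0.0015, "ty": 0, "tz": 0, "ax": 0, "ay": 0, "az": 0, "claw": 15},
    {"tx": -0.0023, "ty": 0, "tz": 0, "ax": 0, "ay": 0, "az": 0, "claw": 15},
    {"tx": -0.003, "ty": 0, "tz": 0, "ax": 0, "ay": 0, "az": 0, "claw": 15},
    {"tx": -0.0038, "ty": 0, "tz": 0, "ax": 0, "ay": 0, "az": 0, "claw": 15}
  ]
}}

```text
clock: 19.35
ee_pos: [0.5487, -0.0921, 0.1808]
eef_rot: [0.0, 0.763, 0.647, 0.0]
contact_force: [-0.8, 1.3, -0.5]
finger_gap: 0.0148
finger_force: 0.5
```

Scaled: -3 mm / 800 = -0.0038, -2.4 mm / 800 = -0.003.

>>> {"op": "drive_tool", "data": {
  "series": [
    {"tx": -0.0008, "ty": 0, "tz": 0, "ax": 0, "ay": 0, "az": 0, "claw": 15},
    {"tx": -0.0015, "ty": 0, "tz": 0, "ax": 0, "ay": 0, "az": 0, "claw": 15},
    {"tx": -0.0023, "ty": 0, "tz": 0, "ax": 0, "ay": 0, "az": 0, "claw": 15},
    {"tx": -0.003, "ty": 0, "tz": 0, "ax": 0, "ay": 0, "az": 0, "claw": 15},
    {"tx": -0.0038, "ty": 0, "tz": 0, "ax": 0, "ay": 0, "az": 0, "claw": 15}
  ]
}}

```text
clock: 19.85
ee_pos: [0.5481, -0.0948, 0.1808]
eef_rot: [-0.0, 0.763, 0.647, 0.0]
contact_force: [-0.7, 2.9, 1.9]
finger_gap: 0.0151
finger_force: 1.3
```

Scaled: -1.2 mm / 800 = -0.0015, -0.9 mm / 800 = -0.0011.

>>> {"op": "drive_tool", "data": {
  "series": [
    {"tx": -0.0004, "ty": 0, "tz": 0, "ax": 0, "ay": 0, "az": 0, "claw": 15},
    {"tx": -0.0008, "ty": 0, "tz": 0, "ax": 0, "ay": 0, "az": 0, "claw": 15},
    {"tx": -0.0011, "ty": 0, "tz": 0, "ax": 0, "ay": 0, "az": 0, "claw": 15},
    {"tx": -0.0015, "ty": 0, "tz": 0, "ax": 0, "ay": 0, "az": 0, "claw": 15},
    {"tx": -0.0015, "ty": 0, "tz": 0, "ax": 0, "ay": 0, "az": 0, "claw": 15}
  ]
}}

```text
clock: 20.35
ee_pos: [0.5479, -0.0961, 0.1807]
eef_rot: [0.0, 0.763, 0.647, 0.0]
contact_force: [-1.7, 3.0, 1.8]
finger_gap: 0.0152
finger_force: 1.5
```

Scaled: -1.2 mm / 800 = -0.0015, -0.9 mm / 800 = -0.0011.

>>> {"op": "drive_tool", "data": {
  "series": [
    {"tx": -0.0004, "ty": 0, "tz": 0, "ax": 0, "ay": 0, "az": 0, "claw": 15},
    {"tx": -0.0008, "ty": 0, "tz": 0, "ax": 0, "ay": 0, "az": 0, "claw": 15},
    {"tx": -0.0011, "ty": 0, "tz": 0, "ax": 0, "ay": 0, "az": 0, "claw": 15},
    {"tx": -0.0015, "ty": 0, "tz": 0, "ax": 0, "ay": 0, "az": 0, "claw": 15},
    {"tx": -0.0015, "ty": 0, "tz": 0, "ax": 0, "ay": 0, "az": 0, "claw": 15}
  ]
}}

```text
clock: 20.85
ee_pos: [0.5477, -0.0973, 0.1807]
eef_rot: [0.0, 0.763, 0.647, 0.0]
contact_force: [-0.8, 2.7, 2.7]
finger_gap: 0.0152
finger_force: 1.4
```

Scaled: -1.2 mm / 800 = -0.0015, -0.9 mm / 800 = -0.0011.

>>> {"op": "drive_tool", "data": {
  "series": [
    {"tx": -0.0004, "ty": 0, "tz": 0, "ax": 0, "ay": 0, "az": 0, "claw": 15},
    {"tx": -0.0008, "ty": 0, "tz": 0, "ax": 0, "ay": 0, "az": 0, "claw": 15},
    {"tx": -0.0011, "ty": 0, "tz": 0, "ax": 0, "ay": 0, "az": 0, "claw": 15},
    {"tx": -0.0015, "ty": 0, "tz": 0, "ax": 0, "ay": 0, "az": 0, "claw": 15},
    {"tx": -0.0015, "ty": 0, "tz": 0, "ax": 0, "ay": 0, "az": 0, "claw": 15}
  ]
}}

```text
clock: 21.35
ee_pos: [0.5475, -0.0982, 0.1807]
eef_rot: [-0.0, 0.763, 0.647, 0.0]
contact_force: [0.9, 5.3, 2.5]
finger_gap: 0.0149
finger_force: 2.7
```

Run:
```python
from fit import *
F=[]
for i in range(6):
    r.get_image("side"); F.append(r.get_obs()["contact_force"])
print(np.mean(F,0))
M=masks(["tall_bottle"])
B,f,a=fit(lying,[.55,-.1,-1.73],M); print(B,f,a,innest(B))
o=r.get_obs();print(o["clock"],innest(np.r_[o["ee_pos"][:2],0])[:2],o["ee_pos"][2])
```

```text
[-0.21882407  5.62935755  2.41866853]
scene tall_bottle 0.62 (237, 243, 31, 29)
side tall_bottle 0.98 (218, 246, 24, 32)
[ 0.55211286 -0.08328973 -1.73447578] 614.658203125 1202.0 (np.float64(-0.0004883030428596333), np.float64(0.0028716592861213882), np.float64(0.001224222262633301))
21.85 (np.float64(0.014927599360344225), np.float64(0.000764937194593259)) 0.18068537359743092
```

>>> {"op": "drive_tool", "data": {
  "series": [
    {"tx": -0.0004, "ty": 0, "tz": 0, "ax": 0, "ay": 0, "az": 0, "claw": 15},
    {"tx": -0.0008, "ty": 0, "tz": 0, "ax": 0, "ay": 0, "az": 0, "claw": 15},
    {"tx": -0.0011, "ty": 0, "tz": 0, "ax": 0, "ay": 0, "az": 0, "claw": 15},
    {"tx": -0.0015, "ty": 0, "tz": 0, "ax": 0, "ay": 0, "az": 0, "claw": 15},
    {"tx": -0.0015, "ty": 0, "tz": 0, "ax": 0, "ay": 0, "az": 0, "claw": 15}
  ]
}}

```text
clock: 22.35
ee_pos: [0.5474, -0.0989, 0.1807]
eef_rot: [-0.001, 0.763, 0.647, 0.001]
contact_force: [1.7, 7.8, 3.0]
finger_gap: 0.0149
finger_force: 4.0
```

Run:
```python
from fit import *
F=[]
for i in range(4):
    r.get_image("side"); F.append(r.get_obs()["contact_force"])
print(np.mean(F,0)); o=r.get_obs();print(o["clock"],innest(np.r_[o["ee_pos"][:2],0])[:2],o["finger_force"])
```

```text
[0.87310414 8.18674041 3.12822848]
22.55 (np.float64(0.015716916601081647), np.float64(0.0007590628846377259)) 3.9718124584760517
```

Scaled: -2 mm / 800 = -0.0025, -1.2 mm / 800 = -0.0015.

>>> {"op": "drive_tool", "data": {
  "series": [
    {"tx": -0.0005, "ty": 0, "tz": 0, "ax": 0, "ay": 0, "az": 0, "claw": 15},
    {"tx": -0.001, "ty": 0, "tz": 0, "ax": 0, "ay": 0, "az": 0, "claw": 15},
    {"tx": -0.0015, "ty": 0, "tz": 0, "ax": 0, "ay": 0, "az": 0, "claw": 15},
    {"tx": -0.002, "ty": 0, "tz": 0, "ax": 0, "ay": 0, "az": 0, "claw": 15},
    {"tx": -0.0025, "ty": 0, "tz": 0, "ax": 0, "ay": 0, "az": 0, "claw": 15}
  ]
}}

```text
clock: 23.05
ee_pos: [0.5471, -0.1003, 0.1807]
eef_rot: [-0.001, 0.763, 0.646, 0.001]
contact_force: [1.7, 12.5, 2.9]
finger_gap: 0.015
finger_force: 6.5
```

Run:
```python
from fit import *
F=[]
for i in range(8):
    r.get_image("side"); F.append(r.get_obs()["contact_force"])
print(np.mean(F,0)); o=r.get_obs();print(o["clock"],innest(np.r_[o["ee_pos"][:2],0])[:2],o["finger_force"])
```

```text
[ 1.79527703 11.93823647  3.64524929]
23.45 (np.float64(0.017067419553636037), np.float64(0.000740791792050129)) 6.049303812906146
```

Buffer force is about 9–12 N and has been held for over 0.4 s. I retreat gently, then straight up.

Scaled: 20 mm / 800 = 0.025, 8 mm / 800 = 0.01.

>>> {"op": "drive_tool", "data": {
  "series": [
    {"tx": 0.0013, "ty": 0, "tz": 0, "ax": 0, "ay": 0, "az": 0, "claw": 15},
    {"tx": 0.0025, "ty": 0, "tz": 0, "ax": 0, "ay": 0, "az": 0, "claw": 15},
    {"tx": 0.005, "ty": 0, "tz": 0, "ax": 0, "ay": 0, "az": 0, "claw": 15},
    {"tx": 0.01, "ty": 0, "tz": 0, "ax": 0, "ay": 0, "az": 0, "claw": 15},
    {"tx": 0.025, "ty": 0, "tz": 0, "ax": 0, "ay": 0, "az": 0, "claw": 15}
  ]
}}

```text
clock: 23.95
ee_pos: [0.5504, -0.0824, 0.1808]
eef_rot: [0.001, 0.763, 0.646, -0.0]
contact_force: [-0.8, 1.2, 0.6]
finger_gap: 0.0151
finger_force: 0.0
```

Scaled: -100 mm / 800 = -0.125, 90 mm / 800 = 0.1125.

>>> {"op": "drive_tool", "data": {
  "series": [
    {"tx": 0.0125, "ty": 0, "tz": 0, "ax": 0, "ay": 0, "az": 0, "claw": 15},
    {"tx": 0.0375, "ty": 0, "tz": -0.025, "ax": 0, "ay": 0, "az": 0, "claw": 15},
    {"tx": 0.075, "ty": 0, "tz": -0.0625, "ax": 0, "ay": 0, "az": 0, "claw": 15},
    {"tx": 0.1125, "ty": 0, "tz": -0.1, "ax": 0, "ay": 0, "az": 0, "claw": 15},
    {"tx": 0.125, "ty": 0, "tz": -0.125, "ax": 0, "ay": 0, "az": 0, "claw": 15}
  ]
}}

```text
clock: 24.45
ee_pos: [0.5671, 0.0196, 0.283]
eef_rot: [0.001, 0.762, 0.648, 0.001]
contact_force: [0.4, -0.0, 0.0]
finger_gap: 0.0147
finger_force: 0.0
```

Run:
```python
from fit import *
M=masks(["tall_bottle"])
B,f,a=fit(lying,[.545,-.11,-1.73],M); print(B,f,a,innest(B))
print(onplane("side",px("side",[[.5492,-.0833,0]])[0],0))
im=r.get_image("side"); 
cv2.imwrite("pics/s8.png",cv2.resize(im[200:320,170:310],None,fx=4,fy=4,interpolation=cv2.INTER_CUBIC))
```

```text
scene tall_bottle 0.81 (237, 243, 31, 31)
side tall_bottle 0.71 (218, 246, 24, 32)
[ 0.5519038  -0.08386138 -1.73992439] 620.236328125 1232.0 (np.float64(0.00010991197168105535), np.float64(0.0027592701257469834), np.float64(-0.004224393970546636))
[ 0.5492 -0.0833  0.    ]
```

View pics/s8.png

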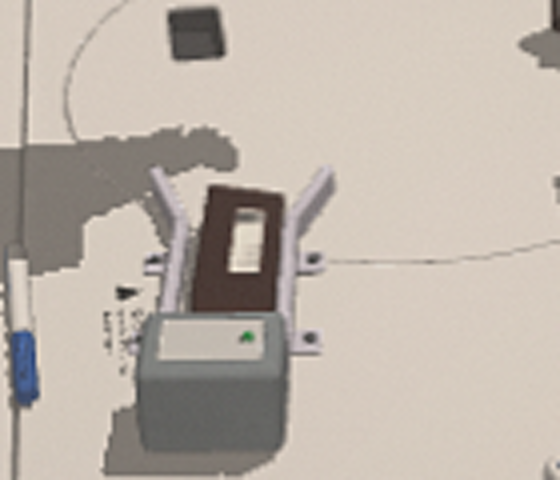

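The bottle lies flat between the guides (rear edge at row 187), with its cap end under the reader's edge. The finger position puts its underside about 26 mm inside the mouth. The pen is unmoved and the arm is clear, so I'm handing in.

Run:
```python
from h import *
print(onplane("side",np.array([247,187])/4+[170,200],.026))
print(r.sign_off())
```

```text
[ 0.5507013  -0.11613406  0.026     ]
the job is handed in; nothing more can be done
None
```

I tipped the bottle, slid it cap first between the guides and pressed it against the buffer at roughly 9–12 N (estimated from the wrist force), left it lying there with the arm clear, and handed the job in; no verdict was returned.

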